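# Strip the empty vial carousel from its rotator

## Task

The empty white vial carousel has to go for washing. Take its orange wing nut off the stud and put it in the narrow section of the blue tray, then do the same with the brass spacer, then lift the carousel off and lay it flat, hub up, in the tray's wide section. Take them off one at a time in that order, and leave the other carousel, the one loaded with vials, alone.

Things in the scene. Friction and masses are not known exactly. Their poses are not given: they have to be found in the camera images.
- nut_center (a point): Centre of the loose orange wing nut atop the empty carousel's stack: hub 38 mm across, 26 mm tall, two wings 10 mm thick along its own x axis (66 mm tip to tip), z up. Point on its axis, 13 mm above its underside. Quick-release, no thread: lifts straight up off the stud (2 mm play all round; stud top 9 mm above the nut's underside). 40 g. Grip the hub along its y axis, clear of the wings.
- spacer_center (a point): Centre of the loose brass spacer ring under that nut: 34 mm outside, 14 mm bore, 20 mm tall, z up; point on its axis, 10 mm above its underside. It stands on the carousel's hub around the same 10 mm steel stud, whose top is 29 mm above the spacer's underside, and lifts straight off. 60 g.
- carousel_center (a point): Empty white carousel under the spacer, on the same axis: disc 110 mm across, 8 mm thick, with eight dark vial places; on it a hub 28 mm across, 28 mm tall, 14 mm bore. Point on the axis, 18 mm above the disc's underside, 18 mm below the hub's top; z up. Lifts straight off the fixed stud (top 47 mm above this point, 105 mm above the bench) by its hub. 180 g. It stands on a grey rotator base.
- tray: Blue tray fixed to the bench: 265 mm along its x, 170 mm along y, walls 5 mm thick; floor 4 mm, rim 18 mm above the bench; origin under its centre, at bench height. A cross wall of rim height splits it: narrow section (inside 100 mm in x, 160 mm in y) centred at x = -77.5 mm, y = 0; wide section (inside 150 x 160 mm) centred at x = +52.5 mm, y = 0.
- loaded_center (a point): Bystander, leave alone: a like white carousel on a second grey rotator, 110 mm across, with its own spacer and orange nut on (all one piece) and eight amber vials with white caps in it; caps reach 112 mm and nut 122 mm above the bench. Point on its axis, 58 mm above the bench.
Not all that is in view belongs to the job. What is meant by the part that bears carousel_center is not brown, and is the larger of those in its own colour.

How it is judged (in metres and radians):
On the way, in this order (a step that is already met when the one before it is completed fails the run):
1. the wing nut lies still in the tray's narrow section while the spacer and the empty carousel are still on the stud (x of nut_center in the frame of tray between -0.125 and -0.03 m and y of nut_center in the frame of tray between -0.078 and 0.078 m and z of nut_center in the frame of tray below 0.045 m and linear speed of nut below 0.05 m/s and distance of each of spacer_center, carousel_center from where it was at the start of the episode below 0.012 m), for 0.2 s.
2. the spacer lies still in the tray's narrow section while the empty carousel is still on the stud (x of spacer_center in the frame of tray between -0.125 and -0.03 m and y of spacer_center in the frame of tray between -0.078 and 0.078 m and z of spacer_center in the frame of tray below 0.045 m and linear speed of spacer below 0.05 m/s and distance of carousel_center from where it was at the start of the episode below 0.012 m), for 0.2 s.
At the end, for the whole second after the job is handed in: Nut and spacer lie in the tray's narrow section (centres within its walls, under 45 mm above the bench); the carousel lies hub up, flat within 10 degrees, on the floor of the wide section (centre within its walls, under 34 mm above the bench); all three at rest (x of nut_center in the frame of tray between -0.125 and -0.03 m and y of nut_center in the frame of tray between -0.078 and 0.078 m and z of each of nut_center, spacer_center in the frame of tray below 0.045 m and x of spacer_center in the frame of tray between -0.125 and -0.03 m and y of spacer_center in the frame of tray between -0.078 and 0.078 m and x of carousel_center in the frame of tray between -0.015 and 0.125 m and y of carousel_center in the frame of tray between -0.075 and 0.075 m and z of carousel_center in the frame of tray below 0.034 m and angle between carousel_center's own z axis and vertical below 0.18 rad and linear speed of each of nut, spacer, carousel below 0.03 m/s); the robot touches nothing.
It fails at once if the loaded carousel is moved by more than 15 mm (distance of loaded_center from where it was at the start of the episode above 0.015 m).
It also fails if it takes over 69 s, if anything falls off the work surface, if the arm or the gripper's body presses on something with over 40 N, if the wrist force passes 120 N, or if a joint passes its speed limit or range.

## Robot

A 6-joint arm with a two-finger parallel gripper is mounted at the origin on the work surface. World frame = base frame: x ahead of the robot, y to its left, z up, the work surface at z = 0. Lengths are in m, angles in degrees, forces in N, time in s.
With the tool pointing down it reaches from about 0.325 to 0.775 m from the base axis. Payload 5.5 kg.
Tool frame: the origin (TCP) lies at the centre of the arm's flange, where the gripper is bolted on; the fingertips stand 182 mm ahead of it and the grasp point (between the pads) lies 163 mm ahead of it; z points along the fingers, y is the direction in which the jaws open and shut (so a half turn about z gives the same grasp; the last joint's range is limited). The gripper opens to 88 mm and grips with 3 to 60 N. Pads are 20 mm wide; open, the fingers measure 115 mm over their backs; the gripper's body (75 mm by 178 mm) begins 61 mm behind the grasp point.
Start: joints at [-71.201, 5.22, 70.514, -0, 104.267, -3.249], TCP at [0.225, -0.556, 0.405] pointing down, gripper open.
Joint ranges: [-164.24, 164.24], [-49.07, 125.15], [9.68, 141.18], [-86.29, 266.29], [3.28, 154.24], [-151.56, 151.56]. Speed limits (degrees/s): [147.25, 147.25, 172.46, 180, 180, 180].

## Interface

Orientations are given as [roll, pitch, yaw] about the fixed x, y, z axes, in that order (R = Rz(yaw) Ry(pitch) Rx(roll)).
In Python, from station import r gives the robot as it stands. The module is installed in compiled form; this text tells all that it offers. Calls block until the motion is done:
- r.reach(position, orientation): joint-space move of the TCP to a pose.
- r.servo_line(position, rotation=None, speed=0.15): straight line of the TCP; rotation=None keeps the orientation; speed is the mean speed in m/s.
- r.move_joints(angles): joint-space move.
- r.let_go() and r.grab(squeeze=None): open the fingers fully, or close them until they stop; squeeze is the grip in N (None keeps the last).
- r.wait(seconds).
- r.inverse_kinematics(position, orientation): joint angles nearest the present ones, or None.
- r.sense(): the state.
- r.snapshot(name): name is "side" or "top"; returns a dict with "frame" (400x640x3 uint8, red, green, blue), "fx", "fy", "cx", "cy" (pixels), "R" (3x3) and "t" (3): a world point X has camera coordinates R X + t. Camera axes: x right, y down, z forward; pixel columns grow to the right and rows downward; lengths in m; the calibration is good to about 2 mm. A picture is of the moment at which its call begins. There is no depth.
A pose or a line that the arm cannot do raises r.IKError and nothing moves.
- r.hand_in(): hands the job in, once; it reports no verdict.
The state is a dict: "clock": time; "joints": joint angles; "joint_vel": joint speeds; "joint_torque": joint torques, N m; "tcp_pos": TCP position; "orientation": TCP orientation; "contact_force": force on the tool from outside, world axes, zero at the start; "torque": the same for the moment, N m; "opening": finger opening in m.
Only numpy, scipy, OpenCV 4.12 (cv2) and the standard library are available. Lean on these libraries where they do the work, as an engineer would, in place of code of your own. Each camera call takes 0.05 s, during which the arm holds its last target.

## Working session

There is one attempt and no reset: what is moved stays moved. The work goes in short steps, each a Python script; the robot and the scene stay as the last script left them, time stands still between calls to the robot, and variables do not carry over. Pictures are saved under pics/ and viewed, and the job is handed in when it is done.

```bash
mkdir -p pics; python3 - <<'E'
from station import r
import cv2,pickle
for n in("top","side"):
    s=r.snapshot(n); pickle.dump(s,open(n+".pkl","wb"))
    cv2.imwrite(f"pics/{n}0.png",s["frame"][:,:,::-1])
    print(n,s["fx"],s["fy"],s["cx"],s["cy"],s["R"],s["t"])
print(r.sense())
E
```

```text
top 444.1589927421989 444.1589927421989 322.6993540363449 203.2167744946517 [[ 3.09047360e-03 -9.99764798e-01 -2.14662001e-02]
 [-9.94038970e-01 -7.31916261e-04 -1.09022885e-01]
 [ 1.08981532e-01  2.16751718e-02 -9.93807432e-01]] [0.0258795  0.56884973 0.98587655]
side 511.39915974262306 511.39915974262306 316.71427076253616 208.67926943168925 [[-0.82894801 -0.55909353 -0.01611312]
 [-0.40229772  0.61599177 -0.67728184]
 [ 0.38858944 -0.55494916 -0.7355472 ]] [0.46759398 0.27637155 1.03730501]
{'clock': 0.1, 'joints': array([-7.12023117e+01,  5.26026517e+00,  7.05726473e+01, -1.81594735e-04,
        1.04265817e+02, -3.25058099e+00]), 'joint_vel': array([ 0.0513237 , -0.12414456, -0.21829969,  0.05900209, -0.06680004,
        0.00402659]), 'joint_torque': array([ 3.38375663e-03, -4.47856736e+01, -4.07569098e+01,  7.01573188e-02,
        2.84337468e-02, -1.21764456e-04]), 'tcp_pos': array([ 0.2252331 , -0.55619147,  0.40362729]), 'orientation': array([-1.79901419e+02, -5.42246393e-03,  2.20482201e+01]), 'contact_force': array([ 0.20277037, -0.76475342,  0.98178306]), 'torque': array([ 0.05197571, -0.00413133, -0.0524409 ]), 'opening': 0.08783558884401321}
```

View pics/top0.png

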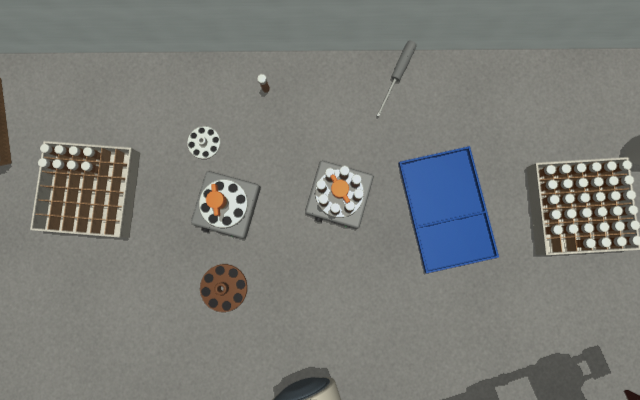

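View pics/side0.png

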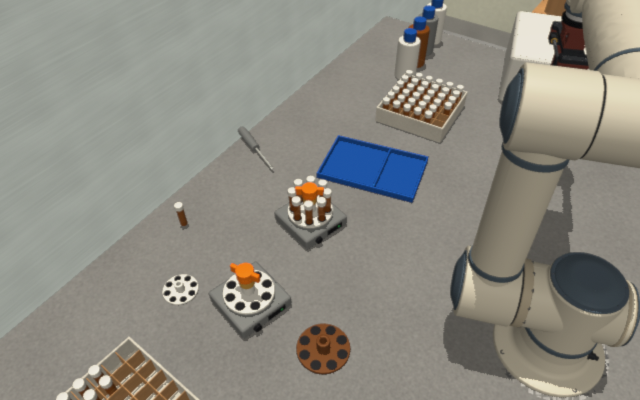

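Candidates for the empty carousel in the top view:
- The white disc on a rotator with an orange nut, at (222,203).
- A small white disc on the bench, at (203,142).
- A brown disc, at (223,288).
- The loaded carousel, at (340,192).

I choose (222,203): it is the larger of the empty white discs and has a nut and spacer on it. Next I'll check it in close crops.

```bash
python3 - <<'E'
import cv2,pickle
t=cv2.imread("pics/top0.png");s=cv2.imread("pics/side0.png")
cv2.imwrite("pics/c1.png",cv2.resize(t[160:250,180:280],None,fx=6,fy=6,interpolation=cv2.INTER_CUBIC))
cv2.imwrite("pics/c2.png",cv2.resize(s[245:345,200:300],None,fx=6,fy=6,interpolation=cv2.INTER_CUBIC))
cv2.imwrite("pics/c3.png",cv2.resize(t[140:280,390:505],None,fx=4,fy=4,interpolation=cv2.INTER_CUBIC))
E
```

```text
(no output)
```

View pics/c1.png

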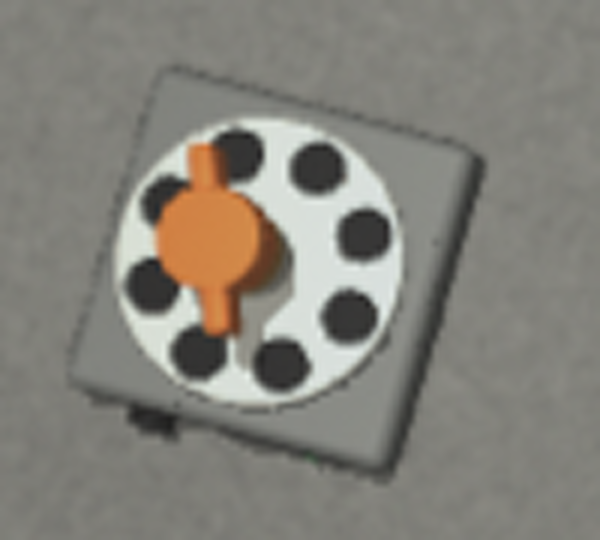

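View pics/c2.png

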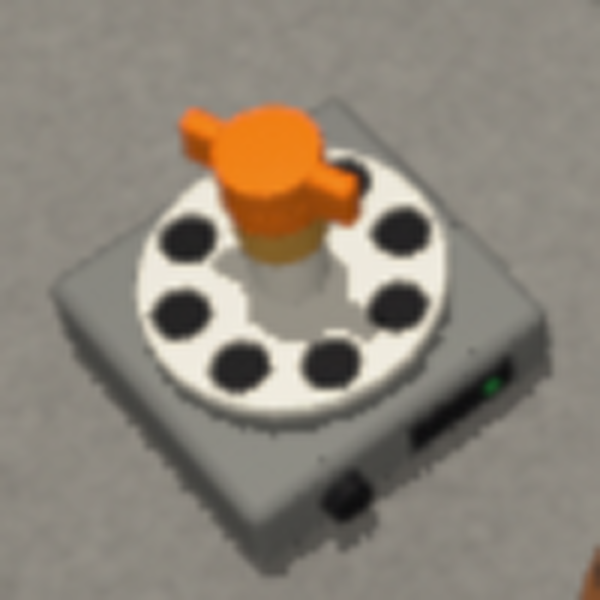

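View pics/c3.png

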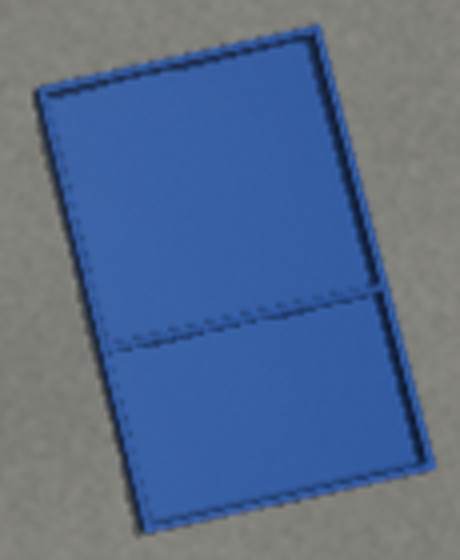

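The crops confirm the choice: a full-size white disc with an orange nut and brass spacer on its stud. In the top crop the disc centre is (259,262), the nut top (209,240) and the wing tips (205,145) and (222,335). In the side crop the nut top is (267,150) and the disc (291,281). The tray corners in its crop are (38,90), (318,27), (434,467) and (143,531).

```bash
cat > h.py <<'E'
import numpy as np,pickle
def bp(s,u,v,z):
    d=s["R"].T@np.array([(u-s["cx"])/s["fx"],(v-s["cy"])/s["fy"],1]); c=-s["R"].T@np.array(s["t"])
    return c+d*(z-c[2])/d[2]
def un(p,o,k): return ((p[0]+.5)/k-.5+o[0],(p[1]+.5)/k-.5+o[1])
E
python3 - <<'E'
from h import *
T=pickle.load(open("top.pkl","rb"));S=pickle.load(open("side.pkl","rb"))
a=lambda p,z:bp(T,*un(p,(180,160),6),z); b=lambda p,z:bp(S,*un(p,(200,245),6),z)
np.set_printoptions(precision=4,suppress=True)
print("disc",a((259,262),.048),b((291,281),.048)); print("nut",a((209,240),.122),b((267,150),.122))
p,q=a((204,147),.112),a((222,333),.112);print("wing",p,q,np.degrees(np.arctan2(*(p-q)[1::-1])))
C=[bp(T,*un(c,(390,140),4),.018) for c in((38,90),(318,27),(434,467),(143,531))]
C=np.array(C);print(C,C.mean(0))
ex=(C[0]+C[1]-C[2]-C[3])/2; ey=(C[0]+C[3]-C[1]-C[2])/2
print(np.linalg.norm(ex),np.linalg.norm(ey),np.degrees(np.arctan2(ex[1],ex[0])),np.degrees(np.arctan2(ey[1],ey[0]))-90)
# loaded nut
for u,v in((340.5,188),):print("loaded",bp(T,u,v,.122))
E
```

```text
disc [0.5667 0.2529 0.048 ] [0.5649 0.2565 0.048 ]
nut [0.5664 0.2522 0.122 ] [0.5664 0.2539 0.122 ]
wing [0.6008 0.2577 0.112 ] [0.5346 0.2493 0.112 ] 7.19871799792233
[[ 0.6669 -0.151   0.018 ]
 [ 0.7041 -0.3146  0.018 ]
 [ 0.4491 -0.3717  0.018 ]
 [ 0.4125 -0.2064  0.018 ]] [ 0.5582 -0.2609  0.018 ]
0.26090229150981475 0.1685173229153474 12.453212648851135 12.650440471742286
loaded [ 0.5909 -0.0121  0.122 ]
```

Positions (x, y): stack axis about (0.566, 0.253), nut yaw 7°, tray centre (0.558, -0.261) with yaw 12.5°. The two cameras agree to 1–4 mm. Now I'll take the nut.

```bash
cat >> h.py <<'E'
from station import r
import cv2
np.set_printoptions(precision=4,suppress=True)
AX=(0.566,0.253); YW=np.radians(12.5); TC=np.array([.5582,-.2609])
def tray(x,y): return TC+np.array([[np.cos(YW),-np.sin(YW)],[np.sin(YW),np.cos(YW)]])@[x,y]
def P(xy,tip): return [xy[0],xy[1],tip+.182]
def D(yaw): return [180,0,(yaw+180)%360-180]
def st(l=""):
    s=r.sense();print(l,"t%.2f"%s["clock"],"open %.4f"%s["opening"],s["contact_force"],s["tcp_pos"])
def pic(n,name,box=None,k=4):
    f=r.snapshot(n)["frame"][:,:,::-1]
    if box: f=cv2.resize(f[box[1]:box[3],box[0]:box[2]],None,fx=k,fy=k,interpolation=cv2.INTER_CUBIC)
    cv2.imwrite(f"pics/{name}.png",f)
E
python3 - <<'E'
from h import *
r.reach(P(AX,.16),D(187.2));st("above")
r.servo_line(P(AX,.106),speed=.08);st("down")
r.grab(20);st("grip")
r.servo_line(P(AX,.19),speed=.1);st("up")
pic("side","n1")
E
```

```text
above t3.18 open 0.0881 [-0.9982  0.2828  0.789 ] [0.5663 0.2523 0.3421]
down t4.01 open 0.0877 [-0.3191  0.5642  0.7625] [0.5661 0.2531 0.2885]
grip t4.84 open 0.0376 [ 0.0971 -0.0604  0.9315] [0.566 0.253 0.288]
up t5.83 open 0.0375 [-0.689   0.8888 -0.3471] [0.566 0.253 0.371]
```

View pics/n1.png

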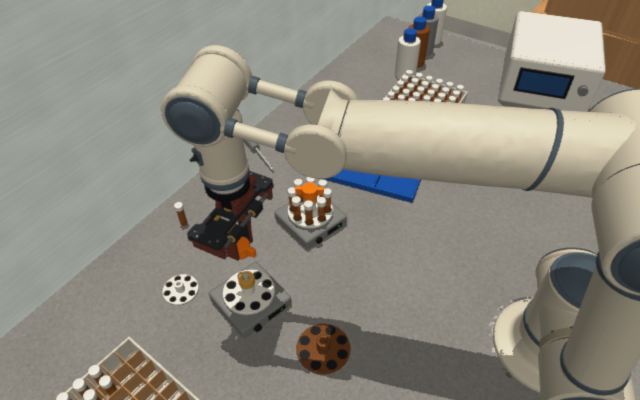

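The nut is held in the jaws at (245,248). The spacer and carousel are still in place at (247,280).

```bash
python3 - <<'E'
from h import *
n=tray(-.0775,.038);print(n)
r.servo_line(P(AX,.23),speed=.15)
r.reach(P(n,.23),D(102.5));st("over")
r.servo_line(P(n,.06),speed=.15);r.servo_line(P(n,.023),speed=.08);st("down")
r.let_go();r.servo_line(P(n,.08),speed=.15);st("rel")
r.servo_line(P(n,.22),speed=.2)
pic("top","n2",(170,120,520,290),2);pic("side","n2s",(200,120,450,345),3);st()
E
```

```text
[ 0.4743 -0.2406]
over t8.12 open 0.0372 [-1.0811  0.5473  0.2649] [ 0.4747 -0.2399  0.4119]
down t10.02 open 0.0373 [-0.8228 -0.6302  0.4206] [ 0.4742 -0.2406  0.2046]
rel t11.46 open 0.0881 [-0.2736  0.2555 -0.1794] [ 0.4743 -0.2406  0.2617]
 t12.41 open 0.0880 [ 0.1416 -0.6208 -0.4692] [ 0.4743 -0.2406  0.3996]
```

View pics/n2.png

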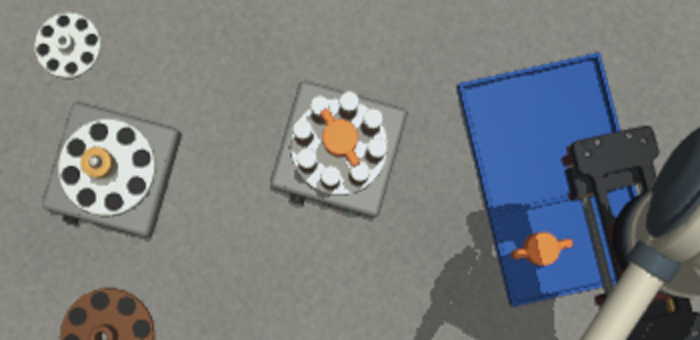

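View pics/n2s.png

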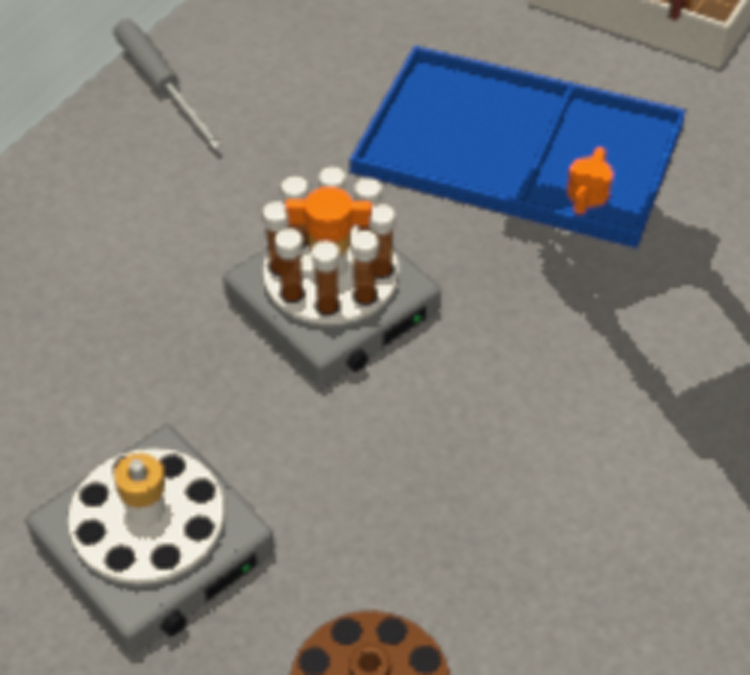

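The nut lies flat in the narrow section (top crop (543,250), side crop (590,183)). The spacer is on its stud (top crop (97,162)). Spacer next.

```bash
python3 - <<'E'
from h import *
T=pickle.load(open("top.pkl","rb"));print("spacer",bp(T,*un((97,162),(170,120),2),.096))
n=tray(-.0775,-.038);print(n)
r.reach(P(AX,.16),D(156));r.servo_line(P(AX,.084),speed=.1);st("down")
r.grab(20);st("grip")
r.servo_line(P(AX,.12),speed=.08);r.servo_line(P(AX,.23),speed=.18);st("up")
pic("side","s1",(180,180,330,345),3)
r.reach(P(n,.23),D(102.5));st("over")
r.servo_line(P(n,.06),speed=.15);r.servo_line(P(n,.023),speed=.08);st("down")
r.let_go();r.servo_line(P(n,.08),speed=.15);st("rel")
r.servo_line(P(n,.22),speed=.2)
pic("top","s2",(170,120,520,290),2);pic("side","s2s",(200,120,450,345),3);st()
E
```

```text
spacer [0.5669 0.2508 0.096 ]
[ 0.4908 -0.3148]
down t15.15 open 0.0878 [ 0.4042 -0.1302 -0.3595] [0.5662 0.2531 0.2669]
grip t16.04 open 0.0326 [ 0.117   0.2614 -1.4202] [0.566 0.253 0.266]
up t17.40 open 0.0326 [ 0.4162 -0.1441 -0.7924] [0.5661 0.253  0.4104]
over t19.51 open 0.0327 [0.3336 0.9278 0.1059] [ 0.4913 -0.314   0.412 ]
down t21.40 open 0.0331 [-0.2326  0.4224 -0.3303] [ 0.4907 -0.3147  0.2046]
rel t22.90 open 0.0880 [ 0.6615 -0.8524 -0.4319] [ 0.4907 -0.3148  0.2617]
 t23.85 open 0.0879 [-0.8909 -0.301   0.0184] [ 0.4908 -0.3148  0.3995]
```

View pics/s2.png

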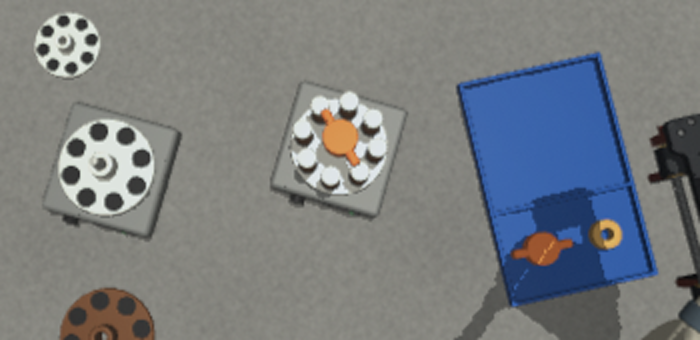

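View pics/s2s.png

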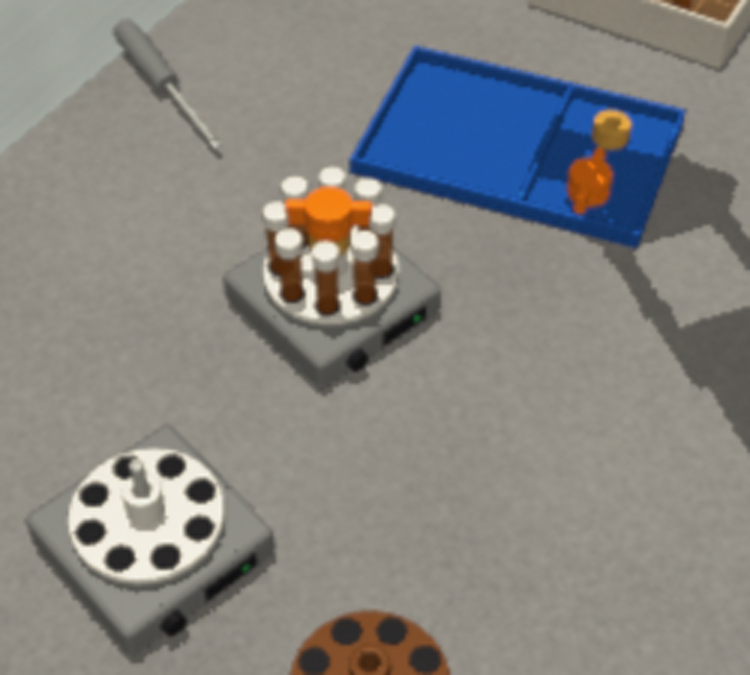

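The spacer lies in the narrow section (top crop (606,235)) beside the nut, and the carousel is bare on its stud at (105,167). Carousel next.

```bash
python3 - <<'E'
from h import *
r.reach(P(AX,.16),D(156));r.servo_line(P(AX,.054),speed=.1);st("down")
r.grab(35);st("grip")
r.servo_line(P(AX,.14),speed=.08);r.servo_line(P(AX,.25),speed=.15);st("up")
pic("side","k1",(150,130,400,345),3);pic("top","k1t",(170,120,520,290),2)
E
```

```text
down t27.12 open 0.0879 [-0.0779  0.1818 -0.4055] [0.5663 0.2531 0.2371]
grip t28.09 open 0.0269 [0.0895 0.3917 0.7326] [0.566  0.253  0.2359]
up t30.20 open 0.0270 [ 0.0311  0.2525 -1.8474] [0.5661 0.2531 0.4307]
```

View pics/k1.png

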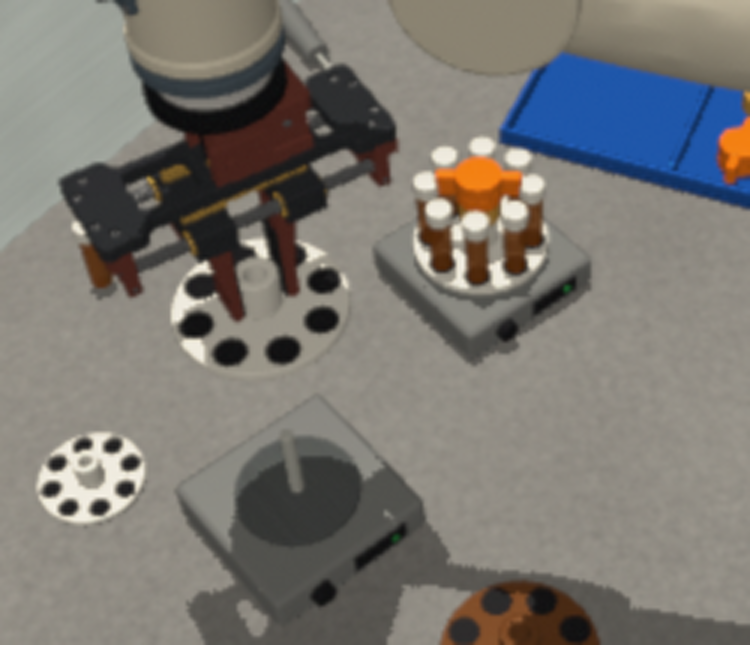

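The carousel is held level at crop (258,305), clear of the stud. Now I'll lay it in the wide section.

```bash
python3 - <<'E'
from h import *
n=tray(.0525,0);print(n)
r.reach(P(n,.25),D(102.5));st("over")
r.servo_line(P(n,.06),speed=.15);r.servo_line(P(n,.020),speed=.05);st("down")
r.let_go();st("rel");r.servo_line(P(n,.10),speed=.12);r.servo_line(P(n,.22),speed=.2)
r.reach([.225,-.556,.404],D(22));r.wait(.3);st()
pic("top","k2",(320,120,520,290),4);pic("side","k2s",(200,120,450,345),3)
E
```

```text
[ 0.6095 -0.2495]
over t32.13 open 0.0272 [ 0.2319 -0.3254 -1.9998] [ 0.6098 -0.2484  0.4321]
down t34.50 open 0.0268 [-0.1574  0.287  -1.5538] [ 0.6096 -0.2496  0.2025]
rel t35.54 open 0.0876 [-0.276   0.8597 -0.0171] [ 0.6095 -0.2495  0.202 ]
 t39.20 open 0.0881 [ 0.2616  0.0855 -0.0597] [ 0.2256 -0.5558  0.404 ]
```

View pics/k2.png

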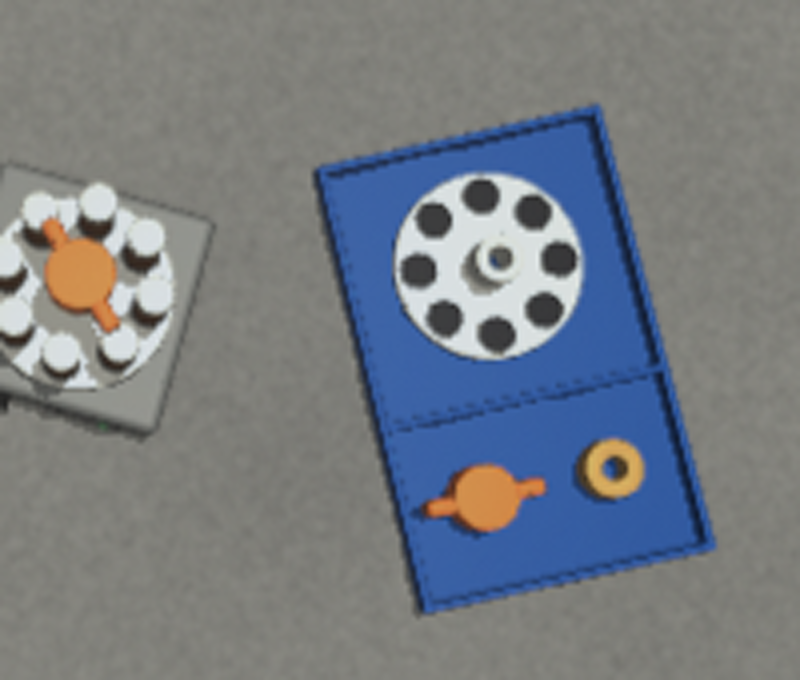

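View pics/k2s.png

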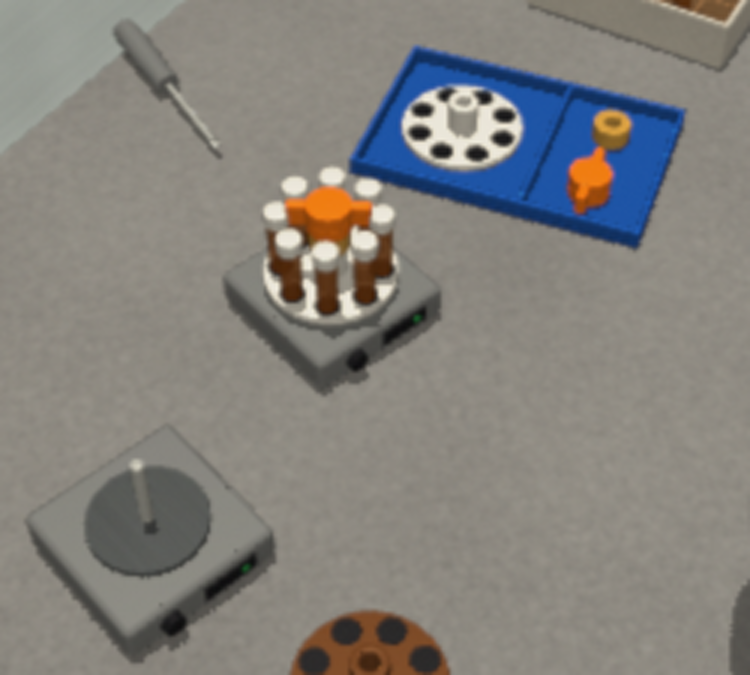

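The carousel lies flat, hub up, in the wide section (top crop (488,266)). The nut (486,498) and spacer (612,468) are in the narrow section, and the loaded carousel hasn't moved.

```bash
python3 -c "
from station import r
r.hand_in();print(r.sense()['clock'])"
```

```text
the job is handed in; nothing more can be done
the job is handed in; nothing more can be done
```

The job is done and handed in. I took the wing nut, then the spacer, then the empty white carousel off the stud, one at a time and in that order.

- **Placing:** The final top and side pictures show the nut and spacer lying in the tray's narrow section. The carousel lies flat, hub up, in the middle of the wide section. I released the nut about 9 mm and the spacer about 11 mm above the tray floor, so the fingers stayed clear of the rim; both landed flat.
- **Loaded carousel:** It shows no movement in the side pictures.
- **Arm:** It stood clear of everything, and the clock read 39.2 s at the last check before hand-in. The wrist force readings I took never exceeded about 2 N.
- **Disagreements:** The two cameras differed by up to 4 mm on the stack position. The tray measured about 4 mm short of its stated length. Neither affected a grasp or a placing. No check failed, and hand-in reports no verdict.

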